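# Draw the whisk from its stand and hold it ready in the bowl

## Robot

A 7-joint arm with a two-finger parallel gripper is mounted at the origin on a cart in front of the work surface, level with it; the furniture and walls round the work are solid. World frame = base frame: x ahead of the robot, y to its left, z up, the work surface at z = 0. Lengths are in mm, angles in rad, forces in N, time in s.
With the tool pointing down it reaches from about 350 to 900 mm from the base axis. Payload 7.2 kg.
Tool frame: the origin (TCP) lies at the very end of the fingers, on their centre line; the grasp point (between the pads) lies 19 mm behind it (ctrl.grasp_offset is the distance from the TCP to the grasp point, in mm); x points along the fingers, y is the direction in which the jaws open and shut, and the axes are right-handed (so a half turn about x gives the same grasp; the last joint's range is limited). The gripper opens to 88 mm and grips with 3 to 60 N. Pads are 20 mm wide; open, the fingers measure 115 mm over their backs; the gripper's body (75 mm by 178 mm) begins 61 mm behind the grasp point.
Start: joints at [-1.385, 0.411, -0.013, 1.596, 0.006, 1.134, -0.082], TCP at [156.937, 604.979, 222.653] pointing down, gripper open.
Joint ranges: [-2.95, 2.95], [-0.29, 1.99], [-1.47, 1.44], [0.14, 2.54], [-1.03, 4.17], [0.13, 1.85], [-2.86, 2.86]. Speed limits (rad/s): [2.39, 2.39, 3.01, 3.01, 3.14, 3.14, 3.14].

## Interface

Orientations are given as a rotation vector (axis times angle).
In Python, from station import ctrl gives the robot as it stands. Calls block until the motion is done:
- ctrl.movep(position, orientation): joint-space move of the TCP to a pose.
- ctrl.move_linear(position, attitude=None, v=150, until_force=None): straight line of the TCP; attitude=None keeps the orientation; v is the mean speed in mm/s. With until_force (N) it stops when the force on the tool has changed by that much, and returns True; else False.
- ctrl.set_joints(angles): joint-space move.
- ctrl.set_gripper(opening): finger opening in mm; the grip force is fixed at half the most; returns when the fingers have stopped.
- ctrl.pause(seconds).
- ctrl.ik(position, orientation): joint angles nearest the present ones, or None.
- ctrl.read_camera(name): name is "side" or "top" or "wrist"; returns a dict with "img" (420x560x3 uint8, red, green, blue), "fovy" (degrees; the focal length in pixels is half the picture's height over the tangent of half this angle, whatever the lens; pixels are square), "cx", "cy" (the principal point, pixels), "k1" (the pictures are not rectified: a ray, as slopes to the right and down, at radius r is drawn at 1 + k1 r^2 times it, then the intrinsics apply), "xyz" and "rotation" of the camera in the world. Camera axes: x right, y down, z forward; pixel columns grow to the right and rows downward; lengths in mm; the calibration is good to about 2 mm. A picture is of the moment at which its call begins. There is no depth.
A pose or a line that the arm cannot do raises ctrl.Unreachable and nothing moves.
- ctrl.job_done(): hands the job in, once; it reports no verdict.
Trained networks look in a picture, given as the dict that the camera call returned (one of the last four; its "shot" number tells which), for a name from the list of things; names that differ only in an ending like _2 or _b are one class to them, and where a whole thing is asked for, a point or a joint stands for the part that bears it (a point fixed in the world has none). Each returns a list of dicts, best first, with "confidence" (0 to 1); they miss things now and then, are a little off and sometimes report something else, mostly with a low value. They report only what shows in the picture. A call takes as long as a camera call. They do not tell look-alikes from the thing itself.
- ctrl.search_frame(picture, name): "centre" ([column, row] in pixels, amid what is visible of it).
- ctrl.silhouettes(picture, name): "pixels" (420x560 bool, what is visible of it) and "centre" ([column, row] in pixels, amid what is visible of it).
- ctrl.place_of(picture, name): "centre" ([column, row] in pixels: a listed point, or the origin of a listed thing).
Readings, each from a call of its own:
- ctrl.read_t(): time.
- ctrl.read_joint_positions(): joint angles.
- ctrl.read_qvel(): joint speeds.
- ctrl.read_tau(): joint torques, N m.
- ctrl.read_ee_pos(): TCP position.
- ctrl.read_orientation(): TCP orientation.
- ctrl.read_contact_force(): force on the tool from outside, world axes, zero at the start.
- ctrl.read_torque(): the same for the moment, N m.
- ctrl.read_opening(): finger opening in mm.
Only numpy, scipy, OpenCV 4.12 (cv2) and the standard library are available. Lean on these libraries where they do the work, as an engineer would, in place of code of your own. Each camera call takes 0.05 s, during which the arm holds its last target.

## Task

Draw the whisk out of its tilted stand, turn it upright with the wires down, and lower the wires into the middle of the mixing bowl so that their tip is well below the rim but touches nothing, ready for whisking. Finish while still holding it there, steady and upright: do not put it down or let go. Leave the bowl and the other things on the table where they stand.

Things in the scene. Friction and masses are not known exactly. Their poses are not given: they have to be found in the camera images.
- whisk_grip (a point): the whisk (balloon whisk, 316 mm long, 80 g): round handle 22 mm thick, 120 mm long; wires widening to 58 mm, widest 46 mm before their rounded tip. This point is on its axis in the handle, 45 mm from the handle's end, 271 mm from the wire tip, about 225 mm above the table. z axis: along the whisk, from wires to handle's end
- whisk_tip (a point): the whisk's wire tip: the outermost point of the wires on the whisk's axis. Its z axis runs along the whisk from the wires to the handle's end
- holder_mouth (a point): centre of the mouth of the whisk's stand: a steel tube, 70 mm inside and 120 mm deep, 40 degrees from vertical, on a wooden base (190 x 112 mm) fixed to the table. The whisk stands in it wires down, leaning about 52 degrees, handle out and roughly away from the robot. z axis: along the tube, outward. 138 mm above the table
- mixing_bowl: the mixing bowl: a round steel bowl, white outside, 190 mm across the rim and 86 mm high, standing loose on the table (0.31 kg); inside it narrows from 90 mm radius at the rim to 40 mm at the floor, which is 4 mm above the table. Origin: centre of its underside, z axis up
- cutter_star (a point): bystander: a star-shaped tin biscuit cutter, 60 mm wide and 24 mm high, standing loose on the table; this point is its centre
- cutter_round (a point): bystander: a round tin biscuit cutter, 57 mm across and 24 mm high, standing loose on the table; this point is its centre
- timer (a point): bystander: a round kitchen timer, 70 mm across and 60 mm high, standing loose on the table; this point is its centre
- lemon (a point): bystander: a lemon, 71 x 53 x 51 mm, lying loose on the table; this point is its centre
Not all that is in view belongs to the job. Leave any yellow look-alike of the mixing_bowl alone.

How it is judged:
By the outcome, as a careful person would: the job done as asked, in the order asked, and still so for the second after the job is handed in, while the arm keeps its last pose, push and grip.
It also fails if it takes over 45 s, if anything falls off the work surface, if the arm or the gripper's body presses on something with over 40 N, if the wrist force passes 120 N, or if a joint passes its speed limit or range.

## Working session

There is one attempt and no reset: what is moved stays moved. The work goes in short steps, each a Python script; the robot and the scene stay as the last script left them, time stands still between calls to the robot, and variables do not carry over. Pictures are saved under pics/ and viewed, and the job is handed in when it is done.

```bash
ls; mkdir -p pics; cat > h.py <<'E'
import numpy as np, cv2
from scipy.spatial.transform import Rotation as R
from station import ctrl
def save(p,n,marks=()):
    im=p["img"][:,:,::-1].copy()
    for i,m in enumerate(marks): cv2.circle(im,(int(m[0]),int(m[1])),4,(0,0,255),1)
    cv2.imwrite(f"pics/{n}.png",im)
def K(p):
    f=210/np.tan(np.radians(p["fovy"])/2); return f
def rotm(p):
    r=np.array(p["rotation"],float); return r if r.shape==(3,3) else R.from_rotvec(r).as_matrix()
def ray(p,px):
    f=K(p); d=np.array([(px[0]-p["cx"])/f,(px[1]-p["cy"])/f]); u=d.copy()
    for _ in range(30): u=d/(1+p["k1"]*(u@u))
    v=rotm(p)@np.array([u[0],u[1],1.]); return np.array(p["xyz"],float),v/np.linalg.norm(v)
def proj(p,X):
    c=rotm(p).T@(np.array(X,float)-np.array(p["xyz"])); u=c[:2]/c[2]; u=u*(1+p["k1"]*(u@u)); return u*K(p)+[p["cx"],p["cy"]]
def atz(p,px,z):
    o,v=ray(p,px); return o+v*(z-o[2])/v[2]
def tri(obs):
    A=np.zeros((3,3));b=np.zeros(3)
    for p,px in obs:
        o,v=ray(p,px);M=np.eye(3)-np.outer(v,v);A+=M;b+=M@o
    X=np.linalg.solve(A,b); return X,[np.linalg.norm(proj(p,X)-px) for p,px in obs]
E
cat > a.py <<'E'
from h import *
names="whisk_grip whisk_tip holder_mouth mixing_bowl cutter_star cutter_round timer lemon".split()
for c in ["side","top","wrist"]:
    p=ctrl.read_camera(c); print(c,p["xyz"],np.round(rotm(p),3).tolist(),p["fovy"],p["k1"],p["shot"])
    ms=[]
    for n in names:
        r=ctrl.place_of(p,n)
        for d in r[:3]: print(n,np.round(d["centre"],1),round(d["confidence"],2)); ms.append(d["centre"])
    save(p,c+"0",ms)
print(ctrl.read_t(),ctrl.read_orientation(),ctrl.grasp_offset)
E
python3 a.py
```

```text
pics
side [ 526.41533049 1390.48330894  830.41160361] [[-0.999, -0.027, 0.027], [-0.036, 0.4, -0.916], [0.014, -0.916, -0.401]] 49.99395466548176 0.03504668147556008 1
whisk_grip [271.9 230.5] 0.85
holder_mouth [309.9 265.3] 0.81
mixing_bowl [296.9 240.8] 0.83
mixing_bowl [305.4 197.3] 0.78
cutter_round [287.9 263.8] 0.54
timer [218.7 257.8] 0.7
lemon [345.  345.9] 0.71
top [ 280.98415262 -132.70126787 1666.97706976] [[-0.029, -0.981, 0.192], [-0.999, 0.034, 0.023], [-0.029, -0.191, -0.981]] 51.72667996508048 -0.06625317642809177 2
whisk_grip [208.7 205.1] 0.65
holder_mouth [202.2 245.7] 0.61
mixing_bowl [438.5 242. ] 0.85
mixing_bowl [309.3 236.6] 0.83
cutter_star [260.5 257.1] 0.44
cutter_round [261.2 229.3] 0.39
timer [252.8 160.5] 0.47
lemon [145.8 270.4] 0.6
wrist [ 85.01368361 624.56165833 384.27419619] [[0.25, 0.932, 0.26], [0.968, -0.241, -0.067], [0.0, 0.269, -0.963]] 59.074443966945196 -0.09394357797845954 3
lemon [180.3 394.4] 0.89
1.35 [ 0.19928729  1.5616271  -0.19917282] 18.700000000000003
```

View pics/side0.png

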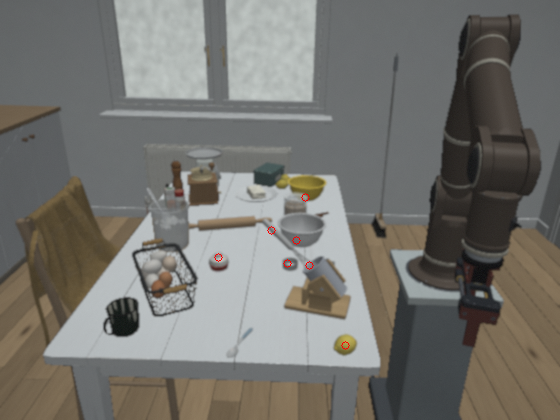

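View pics/top0.png

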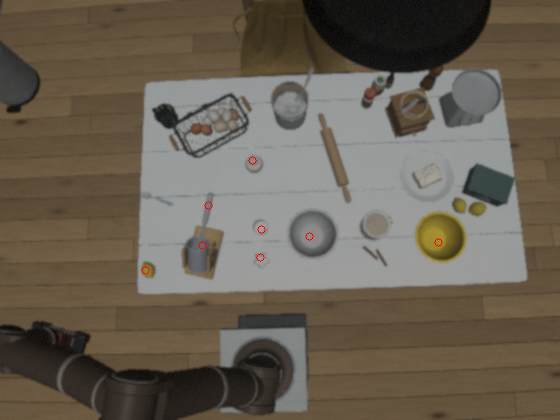

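View pics/wrist0.png

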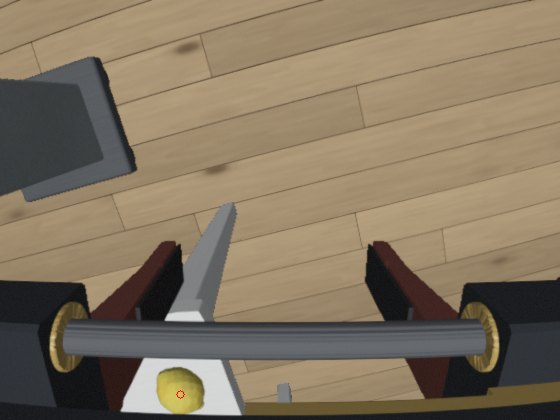

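```bash
cat > b.py <<'E'
from h import *
s=ctrl.read_camera("side");t=ctrl.read_camera("top")
def get(p,n,f="place_of"):
    return [(np.array(d["centre"]),round(d["confidence"],2)) for d in getattr(ctrl,f)(p,n)]
for n in "whisk_grip whisk_tip holder_mouth mixing_bowl cutter_star cutter_round timer lemon".split():
    a=get(s,n);b=get(t,n)
    for x,cx in a:
        for y,cy in b:
            X,e=tri([(s,x),(t,y)]); 
            if max(e)<8: print(n,np.round(X,1),np.round(e,1),cx,cy)
    for y,cy in b: print('   top z=12',np.round(atz(t,y,12),1))
for n in ["whisk_grip","mixing_bowl","holder_mouth"]:
  for nm,p in (("s",s),("t",t)):
    for i,d in enumerate(ctrl.silhouettes(p,n)):
        m=d["pixels"]; ys,xs=np.nonzero(m); print(n,nm,i,round(d["confidence"],2),m.sum(),xs.min(),xs.max(),ys.min(),ys.max())
        np.save(f"m_{n}_{nm}_{i}.npy",m)
for nm,p,(x,y,w,h) in (("s",s,(200,180,180,150)),("t",t,(130,150,220,150))):
    im=cv2.resize(p["img"][y:y+h,x:x+w,::-1],None,fx=780/w if w>200 else 4,fy=780/w if w>200 else 4,interpolation=cv2.INTER_CUBIC); cv2.imwrite(f"pics/z{nm}.png",im)
import pickle; pickle.dump((s,t),open("st.pkl","wb"))
E
python3 b.py
```

```text
whisk_grip [578.2 166.7 231.6] [0.8 0.7] 0.8 0.81
   top z=12 [626.5 212.4  12. ]
holder_mouth [458.9 213.6 130.1] [1.5 1.2] 0.82 0.89
holder_mouth [432.2   7.8   5.9] [5.7 5.3] 0.82 0.55
   top z=12 [467.8 240.6  12. ]
   top z=12 [411.6   9.1  12. ]
mixing_bowl [ 491.9 -190.2   -6. ] [0.6 0.6] 0.83 0.6
mixing_bowl [ 487.3 -784.9 -319.3] [1.  1.2] 0.83 0.55
mixing_bowl [ 471.7 -183.9  186.6] [1.6 1.8] 0.69 0.6
mixing_bowl [ 461.3 -686.7  -17.9] [0.2 0.2] 0.69 0.55
   top z=12 [ 487.4 -189.3   12. ]
   top z=12 [ 457.4 -676.8   12. ]
   top z=12 [411.2   6.   12. ]
cutter_round [534.3   7.6  14.9] [0.9 0.8] 0.52 0.51
   top z=12 [627.9 205.7  12. ]
   top z=12 [531.6   8.   12. ]
timer [789.   13.5  25.2] [2.1 1.9] 0.85 0.79
   top z=12 [800.8  14.9  12. ]
lemon [377.2 433.4  23.5] [0.7 0.5] 0.6 0.77
   top z=12 [379.6 437.1  12. ]
whisk_grip s 0 0.88 353 261 305 218 259
whisk_grip t 0 0.84 225 199 212 193 247
mixing_bowl s 0 0.89 1244 277 325 213 246
mixing_bowl s 1 0.64 702 287 325 175 200
mixing_bowl t 0 0.89 1989 415 465 212 262
mixing_bowl t 1 0.65 2057 287 338 209 259
mixing_bowl t 2 0.5 239 194 213 193 247
holder_mouth s 0 0.6 2641 284 350 256 319
holder_mouth t 0 0.75 1607 181 223 225 278
```

View pics/zs.png

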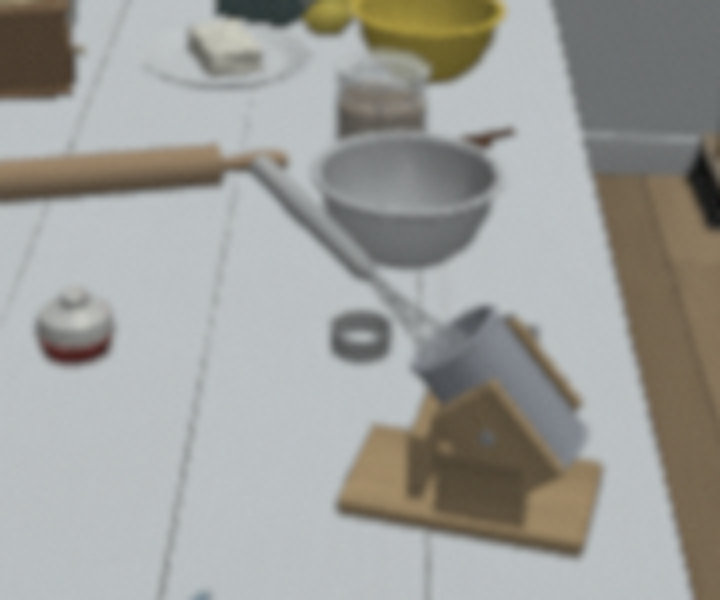

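View pics/zt.png

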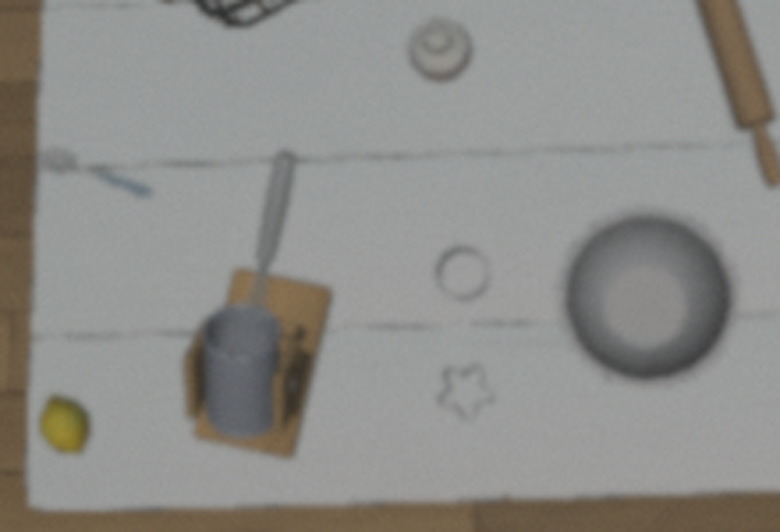

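```bash
cat > c.py <<'E'
from h import *
import pickle; s,t=pickle.load(open("st.pkl","rb"))
E,e=tri([(s,(264.5,219.5)),(t,(210.1,193.5))]); print("end",E,e)
J,e=tri([(s,(292,248)),(t,(204.8,224))]); print("junction",J,e)
a=(E-J);print(np.linalg.norm(a)); a/=np.linalg.norm(a);print(a,np.degrees(np.arccos(a[2])),np.degrees(np.arctan2(a[1],a[0])))
# fit axis w/ PCA lines of masks (handle part)
ms=np.load("m_whisk_grip_s_0.npy"); mt=np.load("m_whisk_grip_t_0.npy")
pl=[]
for m,p,cut in ((ms,s,lambda x,y:y<246),(mt,t,lambda x,y:y<222)):
    ys,xs=np.nonzero(m);k=cut(xs,ys);q=np.c_[xs,ys][k].astype(float);c=q.mean(0);d=np.linalg.svd(q-c)[2][0]
    o,v1=ray(p,c-15*d);_,v2=ray(p,c+15*d);n=np.cross(v1,v2);n/=np.linalg.norm(n);pl.append((n,n@o))
ax=np.cross(pl[0][0],pl[1][0]);ax/=np.linalg.norm(ax);ax*=np.sign(ax[2])
print("axis",ax,np.degrees(np.arccos(ax[2])),np.degrees(np.arctan2(ax[1],ax[0])))
z=225.;A=np.array([pl[0][0][:2],pl[1][0][:2]]);b=[pl[i][1]-pl[i][0][2]*z for i in (0,1)]
print("at z225",np.linalg.solve(A,b))
# bowl rim by ellipse fit / mask compare
for nm,p,i in (("s",s,0),("t",t,1)):
    m=np.load(f"m_mixing_bowl_{nm}_{i}.npy").astype(np.uint8)
    best=None
    for x in np.arange(470,512,2):
        for y in np.arange(-210,-168,2):
            th=np.linspace(0,2*np.pi,48)
            P=[proj(p,(x+95*np.cos(k),y+95*np.sin(k),86)) for k in th]+[proj(p,(x+45*np.cos(k),y+45*np.sin(k),0)) for k in th]
            h=cv2.convexHull(np.array(P,np.float32)).astype(np.int32)
            g=np.zeros_like(m);cv2.fillPoly(g,[h],1)
            iou=(g&m).sum()/(g|m).sum()
            if best is None or iou>best[0]:best=(iou,x,y)
    print("bowl",nm,best)
E
python3 c.py
```

```text
end [613.28863766 146.28129132 250.11484795] [np.float64(1.154043683842272), np.float64(1.042381395084763)]
junction [524.77021077 180.1608098  172.17499673] [np.float64(0.3759470542471227), np.float64(0.3253155016566459)]
122.71085558704857
[ 0.72135775 -0.27609227  0.63515042] 50.56885841933521 -20.94383381333331
axis [ 0.73306891 -0.30753477  0.60665669] 52.651849849084115 -22.75887080735671
at z225 [585.7249819  157.17521042]
bowl s (np.float64(0.9151014274981217), np.int64(486), np.int64(-176))
bowl t (np.float64(0.9536393138618452), np.int64(490), np.int64(-202))
```

```bash
cat >> h.py <<'E'
def axis(lean,az):
    l,z=np.radians(lean),np.radians(az); return np.array([np.sin(l)*np.cos(z),np.sin(l)*np.sin(z),np.cos(l)])
def pose(G,a,flip=1,pitch=0,off=18.7):
    """TCP pose that puts grasp point at G, whisk axis a, jaws horizontal, perpendicular approach (pitch deg extra towards down)"""
    a=np.array(a,float);h=np.array([a[0],a[1],0]);
    if np.linalg.norm(h)<1e-6: raise ValueError
    h/=np.linalg.norm(h); y=np.cross([0,0,1.],h)  # horizontal
    x=np.cross(y,a); x/=np.linalg.norm(x)
    if x[2]>0: x=-x
    return mk(G,x,y*flip,off,pitch)
def mk(G,x,y,off=18.7,pitch=0):
    x=np.array(x,float);y=np.array(y,float)
    if pitch:
        r=R.from_rotvec(np.radians(pitch)*np.cross(x,[0,0,-1.])/np.linalg.norm(np.cross(x,[0,0,-1.])));x=r.apply(x)
    z=np.cross(x,y); M=np.c_[x,y,z]
    return np.array(G)+off*x, R.from_matrix(M).as_rotvec()
E
cat > d.py <<'E'
from h import *
import pickle; s,t=pickle.load(open("st.pkl","rb"))
zt=lambda u,v:(u/3.545+130,v/3.545+150)
for c in ((330,290),(293,457),(238,268),(195,432)): print("base corner",np.round(atz(t,zt(*c),18),1))
a=axis(52,-22); G=np.array([580,162,228.])
print("q now",ctrl.read_joint_positions())
B=np.array([491,-190,0])
for flip in (1,-1):
  for pitch in (-10,0,20,38):
    p,o=pose(G,a,flip,pitch); q=ctrl.ik(p,o); print("grasp",flip,pitch,None if q is None else np.round(q,2), R.from_rotvec(o).as_matrix()[:,0].round(2))
    for az in (-60,-40,-21,0,20):
        h=axis(90,az); x=h
        p,o=mk(B+[0,0,300],h,np.cross([0,0,1.],h)*flip,pitch=pitch); q=ctrl.ik(p,o)
        p2,o=mk(B+[0,0,400],h,np.cross([0,0,1.],h)*flip,pitch=pitch); q2=ctrl.ik(p2,o)
        print("  fin",az,None if q is None else np.round(q,2),None if q2 is None else np.round(q2,2))
E
python3 d.py
```

```text
base corner [518.3 141.   18. ]
base corner [339.4 181.6  18. ]
base corner [545.9 242.4  18. ]
base corner [368.8 288.   18. ]
q now [-1.38521485  0.41109049 -0.01270295  1.59620292  0.00558687  1.13427648
 -0.08218843]
grasp 1 -10 [-1.18  0.27  0.5   2.21  1.22  0.64 -0.53] [ 0.69 -0.28 -0.67]
  fin -60 [-1.13  1.01  0.88  2.5   1.62  1.04 -1.72] [-1.1   0.56  0.83  2.5   1.68  1.32 -1.38]
  fin -40 None None
  fin -21 None None
  fin 0 None None
  fin 20 None None
grasp 1 0 [-1.05  0.23  0.45  2.12  0.85  0.61 -0.11] [ 0.57 -0.23 -0.79]
  fin -60 [-1.21  0.84  0.99  2.51  1.65  0.9  -1.55] [-1.2   0.34  0.89  2.47  1.63  1.26 -1.15]
  fin -40 None None
  fin -21 None None
  fin 0 None None
  fin 20 None None
grasp 1 20 [-0.8   0.27  0.38  1.9   0.18  0.78  0.63] [ 0.29 -0.12 -0.95]
  fin -60 [-1.12  0.27  0.84  2.44  1.49  0.98 -1.01] [-1.02 -0.04  0.63  2.33  1.4   1.26 -0.68]
  fin -40 None [-0.53 -0.23  0.23  2.48  1.68  0.95 -0.6 ]
  fin -21 None [ 0.42 -0.28 -0.21  2.52  2.75  0.34 -1.31]
  fin 0 None None
  fin 20 None None
grasp 1 38 [-0.65  0.4   0.39  1.69 -0.17  1.09  0.
[... 880 characters left out ...]
7  1.93 -0.46  0.81 -1.91] [ 0.29 -0.12 -0.95]
  fin -60 [-0.34  0.21 -0.07  2.4   1.5   1.22  2.14] [-0.42  0.    0.02  2.3   1.38  1.25  2.47]
  fin -40 None [-0.36 -0.21  0.09  2.47  1.68  0.91  2.52]
  fin -21 None [ 0.42 -0.28 -0.21  2.52  2.75  0.34  1.83]
  fin 0 None None
  fin 20 None None
grasp -1 38 [-1.14  0.69  1.26  1.72 -0.69  1.26 -1.68] [ 0.  0. -1.]
  fin -60 [-0.34  0.04  0.09  2.28  1.18  0.96  2.61] [-1.35 -0.29  0.93  2.17  1.2   1.34  2.8 ]
  fin -40 [-0.35 -0.12  0.23  2.42  1.43  0.64  2.75] None
  fin -21 [ 0.11 -0.16  0.06  2.46  1.92  0.17  2.68] None
  fin 0 None [ 0.09 -0.28  0.36  2.26 -0.74  0.41 -0.52]
  fin 20 None [-0.31 -0.23  0.92  2.15 -0.84  0.76 -0.05]
```

```bash
cat > e.py <<'E'
from h import *
a=axis(52,-22); G=np.array([580,162,228.]); 
p,o=pose(G,a,1,25); x=R.from_rotvec(o).as_matrix()[:,0]
print(p,x,ctrl.ik(p-170*x,o))
ctrl.movep(p-170*x,o)
print(ctrl.read_t(),ctrl.read_joint_positions(),ctrl.read_ee_pos())
w=ctrl.read_camera("wrist"); ms=[]
for n in "whisk_grip whisk_tip holder_mouth".split():
    for d in ctrl.place_of(w,n): print(n,d["centre"],d["confidence"]); ms.append(d["centre"])
for d in ctrl.silhouettes(w,"whisk_grip"): print(d["confidence"],d["pixels"].sum()); np.save("mw.npy",d["pixels"]);break
save(w,"w1",ms); import pickle; pickle.dump(w,open("w1.pkl","wb"))
print(proj(w,G))
E
python3 e.py
```

```text
[583.90027743 160.42418563 209.77927979] [ 0.20857099 -0.08426815 -0.97437006] [-0.86124386  0.12325016  0.40803618  1.65628516  0.12774818  1.22288977
  0.69252397]
4.6917 [-0.86230221  0.12403687  0.40679845  1.65634787  0.12747771  1.22279016
  0.69226668] [548.04097268 176.1048273  374.95306707]
whisk_grip [269.8, 194.2] 0.74
whisk_grip [153.8, 136.1] 0.68
holder_mouth [273.6, 24.9] 0.55
0.63 3902
[271.54085239 192.72003039]
```

View pics/w1.png

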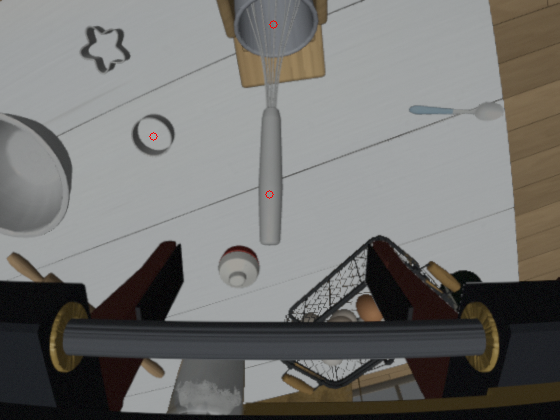

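```bash
cat > f.py <<'E'
from h import *
import pickle; s,t=pickle.load(open("st.pkl","rb"));w=pickle.load(open("w1.pkl","rb"))
from scipy.optimize import least_squares
obs=[(s,(264.5,219.5),45,.6),(t,(210.1,193.5),45,.6),(w,(270,242.5),45,1),(s,(292,248),-75,.6),(t,(204.8,224),-75,.6),(w,(271.2,107),-75,1),(w,(269.8,194.2),0,.5),(s,(271.9,230.5),0,.4),(t,(208.7,205.1),0,.4)]
def res(v):
    a=axis(v[3],v[4]); return np.r_[np.concatenate([(proj(p,v[:3]+k*a)-px)*wt for p,px,k,wt in obs]),(v[2]-225)/4,(v[3]-52)/3]
r=least_squares(res,[580,162,228,52,-22]); print(r.x.round(2)); print(res(r.x).round(1)); print("cov",np.sqrt(np.diag(np.linalg.inv(r.jac.T@r.jac))).round(2))
G=r.x[:3];a=axis(*r.x[3:]); print("a",a,"tip",G-271*a,"wid",G-225*a)
for ph in (138,): print("mouth", [np.round(atz(p,px,138),1) for p,px in ((s,(309.9,265.3)),(t,(202.2,245.7)),(w,(274.5,22)))])
M,e=tri([(s,(309.9,265.3)),(t,(202.2,245.7)),(w,(273.6,24.9))]);print(M,e)
np.save("G.npy",r.x)
M=np.array([M[0],M[1],138]);
for az in (-13,-18):
    tt=axis(40,az);T=G-271*a
    for nm,X in (("tip",T),("wid",G-225*a),("junct",G-75*a)):
        d=X-M; print(az,nm,"along",round(d@tt,1),"lateral",np.round(d-(d@tt)*tt,1),np.linalg.norm(d-(d@tt)*tt).round(1))
E
python3 f.py
```

```text
[579.19 161.2  224.63  55.29 -22.4 ]
[-0.7 -0.1 -0.1  0.6 -0.1 -0.4  0.3 -1.3 -1.1  0.4 -0.1  1.4  0.3 -1.8
  0.9 -0.5 -0.6  0.4 -0.1  1.1]
cov [1.25 0.77 2.2  1.91 0.71]
a [ 0.76002943 -0.31327453  0.56939822] tip [373.22241458 246.09402965  70.32573059] wid [408.18376843 231.6834014   96.51804874]
mouth [array([468.9, 222. , 138. ]), array([453.5, 196.3, 138. ]), array([457.4, 214. , 138. ])]
[460.98287078 205.01051748 125.05390112] [np.float64(2.4643452877183836), np.float64(2.301391219265155), np.float64(7.493523407016507)]
-13 tip along -112.7 lateral [-17.1  24.8  18.7] 35.5
-13 wid along -68.7 lateral [-9.8 16.7 11.1] 22.4
-13 junct along 74.9 lateral [ 14.3  -9.5 -13.5] 21.8
-18 tip along -113.7 lateral [-18.3  18.5  19.4] 32.4
-18 wid along -69.4 lateral [-10.4  12.9  11.6] 20.3
-18 junct along 75.1 lateral [ 15.3  -5.4 -13.6] 21.2
```

```bash
cat > g.py <<'E'
from h import *
import pickle; w=pickle.load(open("w1.pkl","rb"))
cv2.imwrite("pics/w1z.png",cv2.resize(w["img"][0:120,190:350,::-1],None,fx=5,fy=5,interpolation=cv2.INTER_CUBIC))
E
python3 g.py
```

```text
(no output)
```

View pics/w1z.png

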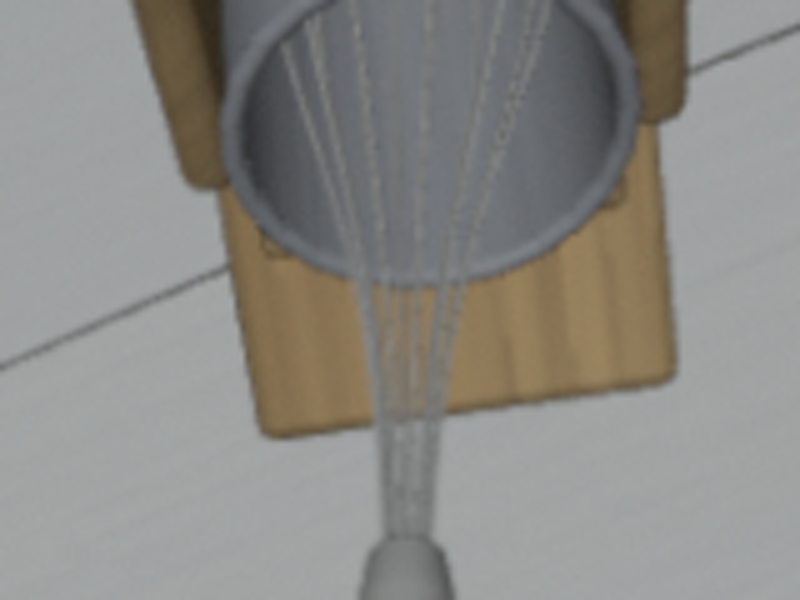

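```bash
cat > g2.py <<'E'
from h import *
import pickle; s,t=pickle.load(open("st.pkl","rb"));w=pickle.load(open("w1.pkl","rb"))
from scipy.optimize import least_squares
u=lambda a:np.array([190+a[0]/5,a[1]/5])
e1,e2=[atz(w,u(c),18) for c in ((275,437),(665,384))]; d=e2-e1; print("edge",e1,e2,np.linalg.norm(d),"az",np.degrees(np.arctan2(d[1],d[0]))-90)
pts=np.array([u(c) for c in [(222,130),(240,195),(290,250),(360,282),(430,286),(500,272),(580,225),(630,150),(640,110),(625,50)]])
def rim(v,n=180):
    tt=axis(40,v[2]);y=np.cross([0,0,1],tt);y/=np.linalg.norm(y);z=np.cross(tt,y)
    return np.array([proj(w,np.array([v[0],v[1],138])+v[3]*(np.cos(k)*y+np.sin(k)*z)) for k in np.linspace(0,2*np.pi,n)])
def res(v):
    r=rim(v); return np.r_[[np.min(np.linalg.norm(r-p,axis=1)) for p in pts],(v[3]-37)/1.5,(v[2]+13.5)/3]
r=least_squares(res,[457,213,-13.5,37],diff_step=1e-4); print(r.x,res(r.x).round(1))
M=np.array([r.x[0],r.x[1],138]); print("s,t proj",proj(s,M),proj(t,M))
v=np.load("G.npy")
for lean in (52,53.5,55.3):
  G=v[:3];a=axis(lean,v[4]);tt=axis(40,r.x[2]);y=np.cross([0,0,1],tt);y/=np.linalg.norm(y);z=np.cross(tt,y)
  for nm,k in (("tip",271),("wid",225),("cross",140),("jun",75)):
    d=G-k*a-M; print(lean,nm,np.round([d@tt,d@y,d@z],1))
print(t and proj(w,v[:3]-140*axis(53,v[4])))
np.save("M.npy",r.x)
E
python3 g2.py
```

```text
edge [520.28402102 147.18743082  18.        ] [545.38684217 246.89305571  18.        ] 102.81713506889841 az -14.13161707405807
[461.99857199 213.56467055 -17.69442062  38.94813677] [ 0.5  0.5  0.4  0.9  0.3  0.5  0.6  0.5  0.5  0.6  1.3 -1.4]
s,t proj [312.12395577 263.92787838] [197.42531483 243.46026944]
52 tip [-116.3    3.3   13.8]
52 wid [-71.3   0.3   4.3]
52 cross [ 11.7  -5.2 -13.2]
52 jun [ 75.1  -9.4 -26.6]
53.5 tip [-114.7    3.6   20.7]
53.5 wid [-70.    0.6  10. ]
53.5 cross [12.5 -5.  -9.6]
53.5 jun [ 75.6  -9.3 -24.7]
55.3 tip [-112.6    4.    28.9]
55.3 wid [-68.3   0.9  16.9]
55.3 cross [13.6 -4.8 -5.4]
55.3 jun [ 76.2  -9.2 -22.4]
[271.7711782   45.64512258]
```

```bash
cat > k.py <<'E'
from h import *
v=np.load("G.npy");m=np.load("M.npy");G=v[:3];a=axis(52.5,v[4]);tt=axis(40,-15.5);M=np.array([m[0],m[1],138.])
W=M-70*tt
def wp(pitch):
    out=[pose(G,a,1,pitch)]
    for f in (.25,.5,.75,1):
        aa=(1-f)*a+f*tt;aa/=np.linalg.norm(aa); W0=G-225*a
        out.append(pose((1-f)*W0+f*W+10*f*tt+225*aa,aa,1,pitch))
    for k in (40,90,150): out.append(pose(W+k*tt+225*tt,tt,1,pitch))
    return out
if __name__=="__main__":
  for pitch in (15,20,25,30,38):
    print(pitch,[None if ctrl.ik(*w) is None else 1 for w in wp(pitch)], ctrl.ik(*wp(pitch)[-1]))
    B=np.array([491,-190,0.])
    for az in (-50,-60,-75,-90,-105):
        h=axis(90,az);L=[]
        for z in (300,350,400,440):
            q=ctrl.ik(*mk(B+[0,0,z],h,np.cross([0,0,1.],h),pitch=pitch));L.append(None if q is None else np.round(q,2).tolist())
        print("  ",az,L)
E
python3 k.py
```

```text
15 [1, 1, 1, 1, 1, 1, 1, 1] [-0.90144426  0.15417377  0.43033767  1.79782519  0.48680209  0.80150673
  0.53879106]
   -50 [[0.68, 0.48, -1.23, 2.49, 1.82, 1.65, -1.01], [-0.62, 0.06, 0.25, 2.51, 1.69, 1.17, -0.98], [-0.57, -0.07, 0.17, 2.45, 1.61, 1.18, -0.78], [-0.48, -0.14, 0.09, 2.39, 1.56, 1.18, -0.64]]
   -60 [[-0.73, 0.28, 0.35, 2.45, 1.54, 1.19, -1.13], [-0.74, 0.15, 0.35, 2.41, 1.5, 1.24, -0.95], [-0.75, 0.03, 0.33, 2.35, 1.46, 1.3, -0.79], [-0.75, -0.04, 0.32, 2.3, 1.44, 1.34, -0.66]]
   -75 [[-0.79, 0.41, 0.46, 2.27, 1.25, 1.25, -1.02], [-0.8, 0.3, 0.45, 2.23, 1.25, 1.32, -0.89], [-0.81, 0.2, 0.44, 2.19, 1.25, 1.4, -0.78], [-0.82, 0.13, 0.45, 2.14, 1.25, 1.46, -0.68]]
   -90 [[-0.79, 0.53, 0.54, 2.07, 1.01, 1.33, -0.9], [-0.79, 0.44, 0.54, 2.04, 1.03, 1.41, -0.82], [-0.79, 0.35, 0.53, 2.0, 1.05, 1.5, -0.73], [-0.8, 0.29, 0.53, 1.96, 1.07, 1.56, -0.66]]
   -105 [[-0.73, 0.65, 0.6, 1.88, 0.8, 1.46, -0.8], [-0.73, 0.57, 0.59, 1.85, 0.84, 1.53, -0.75], [-0.72, 0.5, 0.58, 1.81, 0.88, 1.62, -0.68], [-0.73, 0.44, 0.58, 1.78, 0.9, 1.67, -0.62]]
20 [1, 1, 1, 1, 1, 1, 1, 1] [-0.85827
[... 3538 characters left out ...]
0.07, 0.52, 2.23, 1.13, 1.05, -0.39], [-0.82, -0.14, 0.52, 2.16, 1.09, 1.16, -0.28], [-0.85, -0.19, 0.52, 2.09, 1.07, 1.24, -0.2]]
   -75 [[-0.77, 0.17, 0.56, 2.16, 0.99, 1.07, -0.57], [-0.8, 0.08, 0.56, 2.1, 0.97, 1.17, -0.47], [-0.82, 0.02, 0.56, 2.03, 0.96, 1.28, -0.38], [-0.84, -0.03, 0.56, 1.97, 0.95, 1.36, -0.32]]
   -90 [[-0.75, 0.31, 0.6, 2.01, 0.79, 1.19, -0.58], [-0.77, 0.23, 0.61, 1.96, 0.8, 1.29, -0.51], [-0.78, 0.17, 0.61, 1.89, 0.81, 1.39, -0.44], [-0.8, 0.14, 0.61, 1.83, 0.82, 1.46, -0.39]]
   -105 [[-0.69, 0.43, 0.63, 1.86, 0.62, 1.32, -0.6], [-0.7, 0.37, 0.65, 1.81, 0.64, 1.41, -0.54], [-0.72, 0.32, 0.66, 1.74, 0.66, 1.5, -0.49], [-0.73, 0.29, 0.66, 1.69, 0.67, 1.58, -0.44]]
```

```bash
cat > l.py <<'E'
from h import *
from k import *
p,o=pose(G,a,1,25); x=R.from_rotvec(o).as_matrix()[:,0]
print(ctrl.read_t(),ctrl.read_contact_force())
ctrl.movep(p-80*x,o)
print(ctrl.read_t(),ctrl.move_linear(p,o,v=90,until_force=8),ctrl.read_ee_pos()-p,ctrl.read_contact_force())
ctrl.set_gripper(10)
print(ctrl.read_t(),ctrl.read_opening(),ctrl.read_contact_force(),ctrl.read_torque())
save(ctrl.read_camera("wrist"),"w2"); save(ctrl.read_camera("side"),"s2")
E
python3 l.py
```

```text
4.9417 [-0.12843034 -0.44563427 -0.26373957]
5.4 False [0.32229954 0.18294647 0.63577544] [-0.24778605  0.00294481  0.24785015]
7.4917 20.683414072041757 [0.08446005 0.31623195 1.11652849] [0.05156392 0.2378544  0.03932524]
```

View pics/w2.png

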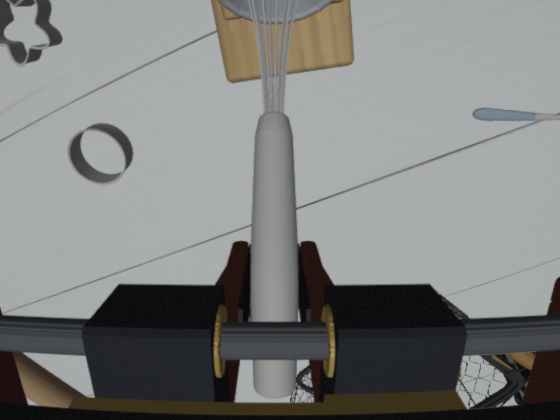

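View pics/s2.png

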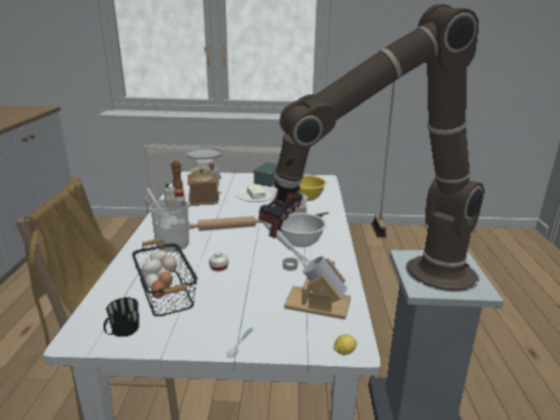

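```bash
cat > m.py <<'E'
from h import *
from k import *
for i,(p,o) in enumerate(wp(25)[1:6]):
    st=ctrl.move_linear(p,o,v=60,until_force=10)
    print(i,st,round(ctrl.read_t(),2),ctrl.read_contact_force().round(1),ctrl.read_torque().round(2),ctrl.read_opening().round(1))
    if st: break
save(ctrl.read_camera("wrist"),"w3"); save(ctrl.read_camera("side"),"s3")
E
python3 m.py
```

```text
Traceback (most recent call last):
  File "m.py", line 5, in <module>
    print(i,st,round(ctrl.read_t(),2),ctrl.read_contact_force().round(1),ctrl.read_torque().round(2),ctrl.read_opening().round(1))
                                                                                                     ^^^^^^^^^^^^^^^^^^^^^^^^^
AttributeError: 'float' object has no attribute 'round'
```

```bash
sed -i 's/ctrl.read_opening().round(1)/round(ctrl.read_opening(),1)/' m.py; python3 m.py
```

```text
0 False 8.2 [-1.6  0.5  0.1] [0.13 0.44 0.03] 20.4
1 False 8.56 [ 0.8 -0.6 -0.6] [-0.05  0.54  0.09] 20.6
2 False 8.91 [-1.1 -0.7 -0.7] [-0.07  0.61  0.07] 20.4
3 False 9.26 [-0.2 -0.7  1. ] [-0.04  0.7  -0.02] 20.5
4 False 9.91 [-0.7 -0.4 -0.4] [-0.03  0.58 -0.03] 20.6
```

View pics/w3.png

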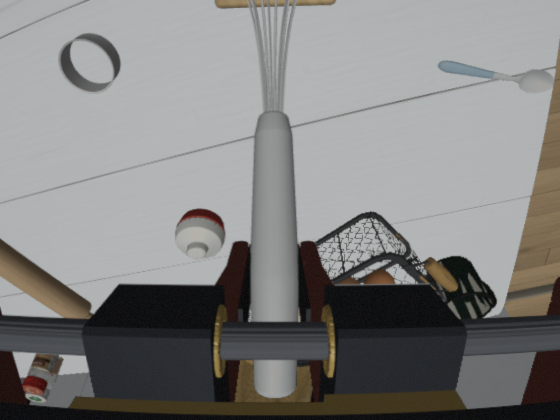

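View pics/s3.png

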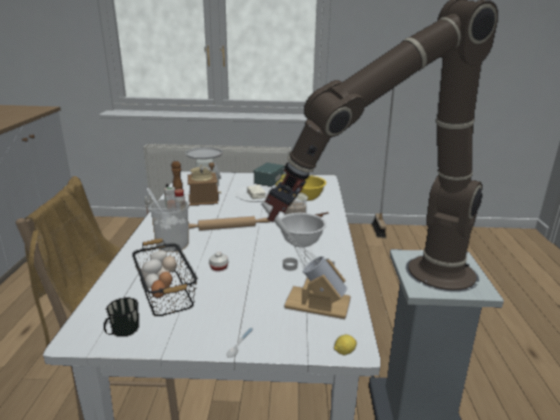

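```bash
cat > n.py <<'E'
from h import *
from k import *
def rep(i,st): print(i,st,round(ctrl.read_t(),2),ctrl.read_contact_force().round(1),ctrl.read_torque().round(2),round(ctrl.read_opening(),1),flush=True)
for i,(p,o) in enumerate(wp(25)[6:]):
    st=ctrl.move_linear(p,o,v=100,until_force=10); rep(i,st)
    if st: raise SystemExit
p,o=wp(25)[-1]
st=ctrl.move_linear(p+[-20,0,60],o,v=120,until_force=10); rep("up",st)
def up(B,z,az): 
    h=axis(90,az); return mk(np.array([B[0],B[1],z]),h,np.cross([0,0,1.],h),pitch=25)
p,o=up((540,10),440,-60)
try: st=ctrl.move_linear(p,o,v=130,until_force=10)
except ctrl.Unreachable: print("lin unreach"); raise
rep("mid",st)
save(ctrl.read_camera("wrist"),"w4"); save(ctrl.read_camera("side"),"s4"); save(ctrl.read_camera("top"),"t4")
E
python3 n.py
```

```text
0 False 10.66 [ 0.1 -0.1 -1. ] [0.15 0.34 0.03] 20.2
1 False 11.41 [-0.1  1.2 -0.8] [0.11 0.36 0.01] 20.9
up False 12.08 [-0.2 -0.  -0.7] [ 0.06  0.4  -0.01] 20.6
mid False 13.68 [-0.2 -0.8 -1.3] [0.81 0.54 0.02] 20.3
```

View pics/s4.png

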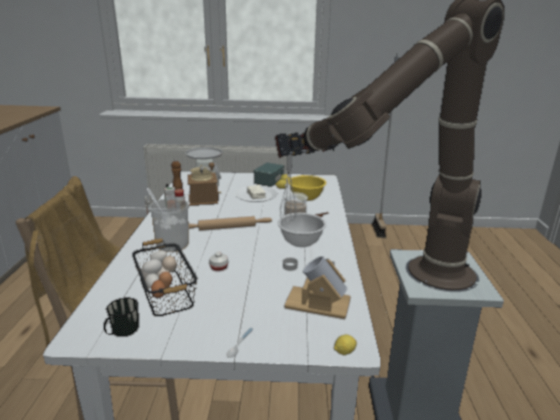

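View pics/w4.png

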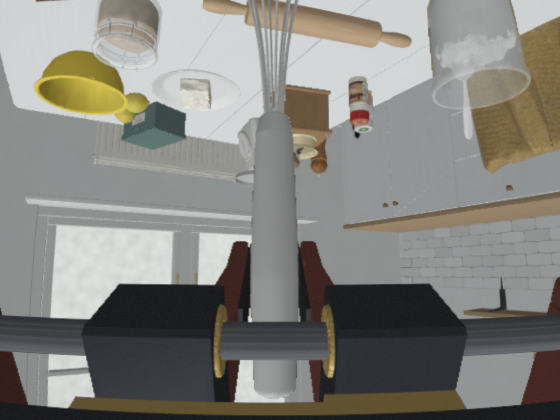

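View pics/t4.png

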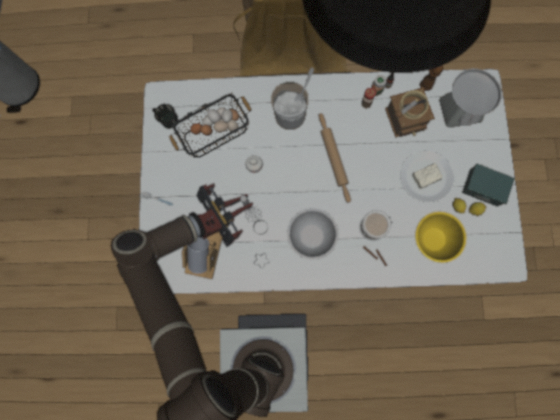

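```bash
cat > q.py <<'E'
from h import *
import pickle; s,t=pickle.load(open("st.pkl","rb"));w=pickle.load(open("w1.pkl","rb"))
def ov(p,c,box,n,k=6):
    im=p["img"][:,:,::-1].copy();im=cv2.resize(im[box[1]:box[3],box[0]:box[2]],None,fx=k,fy=k,interpolation=cv2.INTER_CUBIC)
    for col,c0 in c:
        P=[((proj(p,(c0[0]+95*np.cos(q),c0[1]+95*np.sin(q),86))-[box[0],box[1]]+.5)*k).astype(int) for q in np.linspace(0,6.283,90)]
        cv2.polylines(im,[np.array(P)],True,col,1)
    return im
c=[((0,0,255),(491,-190)),((0,200,0),(490,-202))]
A=ov(s,c,(265,200,340,260),"");B=ov(t,c,(275,195,350,270),"");C=ov(w,c,(0,100,90,250),"",3)
H=max(x.shape[0] for x in (A,B)); 
cv2.imwrite("pics/ovA.png",A);cv2.imwrite("pics/ovB.png",B);cv2.imwrite("pics/ovC.png",C)
O=np.zeros((600,800,3),np.uint8)
for im,(x,y) in ((cv2.resize(A,(400,320)),(0,0)),(cv2.resize(B,(400,400)),(400,0)),(cv2.resize(C,(162,270)),(0,325))): O[y:y+im.shape[0],x:x+im.shape[1]]=im
cv2.imwrite("pics/ov.png",O)
E
python3 q.py
```

```text
(no output)
```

View pics/ov.png

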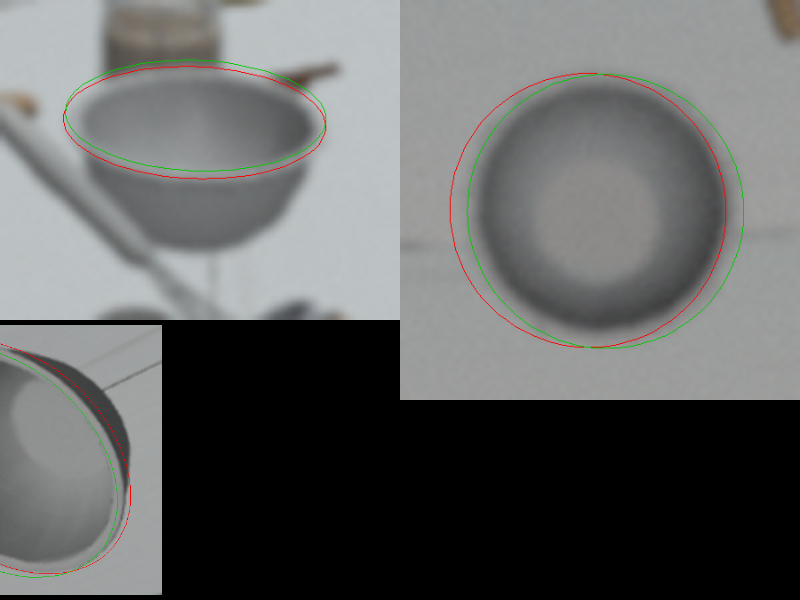

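```bash
cat > r.py <<'E'
from h import *
import pickle; s,t=pickle.load(open("st.pkl","rb"));w=pickle.load(open("w1.pkl","rb"))
def ov(p,c,box,k):
    im=p["img"][:,:,::-1].copy();im=cv2.resize(im[box[1]:box[3],box[0]:box[2]],None,fx=k,fy=k,interpolation=cv2.INTER_CUBIC)
    im=cv2.createCLAHE(4,(4,4)).apply(cv2.cvtColor(im,cv2.COLOR_BGR2GRAY)); im=cv2.cvtColor(im,cv2.COLOR_GRAY2BGR)
    for col,c0 in c:
      for r in (90,95):
        P=[((proj(p,(c0[0]+r*np.cos(q),c0[1]+r*np.sin(q),86))-[box[0],box[1]]+.5)*k).astype(int) for q in np.linspace(0,6.283,90)]
        cv2.polylines(im,[np.array(P)],True,col,1)
    return im
c=[((0,0,255),(491,-195))]
C=ov(w,c,(0,100,90,250),4);A=ov(s,c,(270,205,335,250),6);B=ov(t,c,(280,200,345,270),4)
O=np.zeros((600,800,3),np.uint8)
for im,(x,y) in ((C,(0,0)),(A,(380,0)),(B,(380,300))): O[y:y+im.shape[0],x:x+im.shape[1]]=im
cv2.imwrite("pics/ov2.png",O)
E
python3 r.py
```

```text
(no output)
```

View pics/ov2.png

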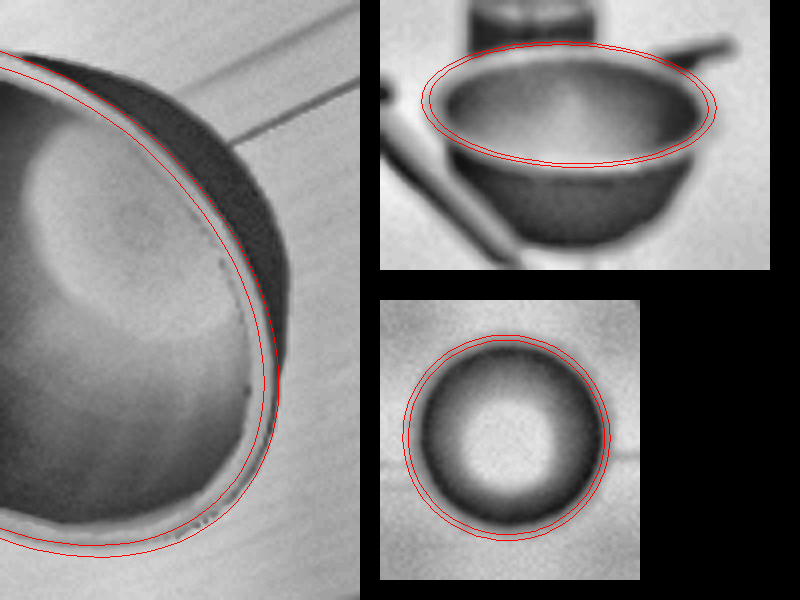

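```bash
cat > u.py <<'E'
from h import *
from n_up import up
B=np.array([490,-196.])
p,o=up((510,-120),440,-75); 
st=ctrl.move_linear(p,o,v=150,until_force=10); print(st)
p,o=up(B,425,-90); 
st=ctrl.move_linear(p,o,v=120,until_force=10); print(st,ctrl.read_t())
ps={c:ctrl.read_camera(c) for c in ("side","wrist","top")}
q=ctrl.read_ee_pos();Rm=R.from_rotvec(ctrl.read_orientation()).as_matrix();print("poserr",q-p, Rm[:,0])
g=q-18.7*Rm[:,0]; print("grasp pt",g)
for c,p_ in ps.items():
    ms=[proj(p_,g+[0,0,k]) for k in (45,-75,-271)]; print(c,np.round(ms,1).tolist())
    for n in ("whisk_grip","whisk_tip","mixing_bowl"):
        for d in ctrl.place_of(p_,n): print("  ",n,np.round(d["centre"],1),round(d["confidence"],2))
    save(p_,c[0]+"5",ms)
import pickle;pickle.dump(ps,open("p5.pkl","wb"))
E
cat > n_up.py <<'E'
from h import *
def up(B,z,az): 
    h=axis(90,az); return mk(np.array([B[0],B[1],z]),h,np.cross([0,0,1.],h),pitch=25)
E
python3 u.py
```

```text
False
False 15.7167
poserr [ 0.26046035  0.71472365 -0.01929371] [ 0.00156775 -0.90609775 -0.42306548]
grasp pt [ 490.23114337 -195.28920399  424.98906936]
side [[304.8, 123.2], [303.5, 155.9], [301.7, 205.3]]
   whisk_grip [306.8 134.8] 0.7
   whisk_grip [219.3 258.1] 0.43
   whisk_tip [304.4 203.5] 0.56
   whisk_tip [287.9 263.8] 0.51
   mixing_bowl [297.3 239.1] 0.95
   mixing_bowl [306.2 196.8] 0.67
wrist [[275.3, 390.3], [275.2, 117.2], [275.0, -168.5]]
   whisk_grip [272.1 287.7] 0.78
   mixing_bowl [255.5  44.2] 0.76
top [[315.9, 215.7], [314.1, 222.5], [311.8, 231.3]]
   whisk_grip [318.2 220.5] 0.45
   whisk_tip [315.4 229.4] 0.41
   mixing_bowl [431.9 240. ] 0.93
   mixing_bowl [309.9 233.1] 0.71
```

View pics/s5.png

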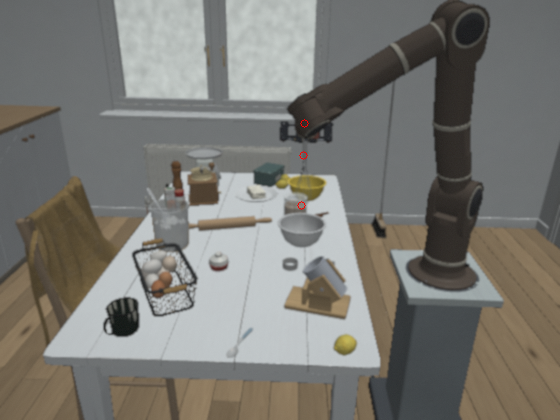

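View pics/w5.png

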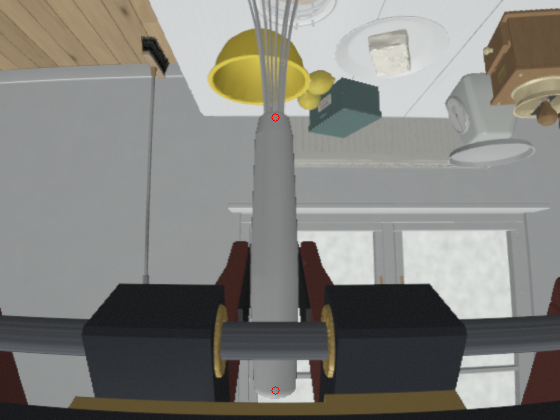

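View pics/t5.png

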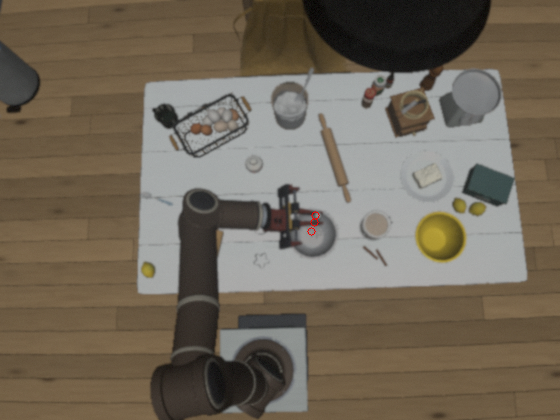

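```bash
cat > x.py <<'E'
from h import *
import pickle,sys; ps=pickle.load(open(sys.argv[1],"rb"));n=sys.argv[2]
O=np.zeros((600,800,3),np.uint8)
for c,(x,y,w,h),ox in (("side",(275,120,60,120),0),("top",(280,190,80,90),330)):
    k=5 if c=="side" else 5.8
    im=cv2.resize(ps[c]["img"][y:y+h,x:x+w,::-1],None,fx=k,fy=k,interpolation=cv2.INTER_CUBIC)
    im=cv2.convertScaleAbs(im,alpha=1.6 if c=="top" else 1.2)
    O[:im.shape[0],ox:ox+im.shape[1]]=im
cv2.imwrite(f"pics/{n}.png",O)
for c in ("side","top"):
    print(c,ps[c]["shot"])
E
python3 x.py p5.pkl z5
```

```text
side 14
top 16
```

View pics/z5.png

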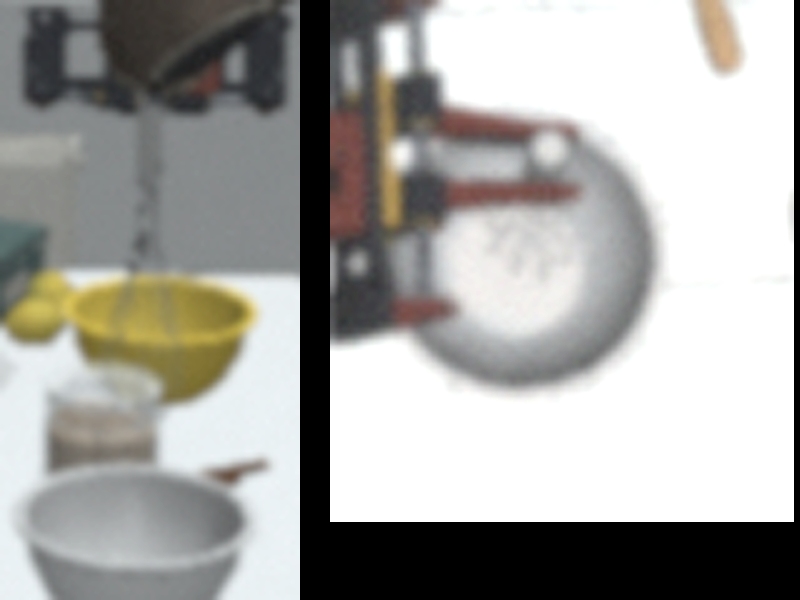

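```bash
cat > y.py <<'E'
from h import *
import pickle,sys; ps=pickle.load(open(sys.argv[1],"rb"));s,t=pickle.load(open("st.pkl","rb"))
O=np.zeros((600,800,3),np.uint8)
for c,p0,(x,y,w,h),ox,k in (("side",s,(275,100,60,115),0,5),("top",t,(290,195,60,60),330,7)):
    d=np.abs(ps[c]["img"].astype(float)-p0["img"]).sum(2); d=cv2.GaussianBlur(d,(3,3),0)
    im=cv2.resize(np.clip(d[y:y+h,x:x+w]*3,0,255).astype(np.uint8),None,fx=k,fy=k,interpolation=cv2.INTER_NEAREST)
    O[:im.shape[0],ox:ox+im.shape[1]]=im[:,:,None]
    if c=="side":
        for r in range(150,212,4):
            row=d[r:r+4,288:322].mean(0); b=row>14; xs=np.nonzero(b)[0]
            print(r+2, None if len(xs)==0 else (288+xs.min(),288+xs.max(),288+(xs.min()+xs.max())/2))
cv2.imwrite(f"pics/{sys.argv[2]}.png",O)
E
python3 y.py p5.pkl d5
```

```text
152 (np.int64(289), np.int64(318), np.float64(303.5))
156 (np.int64(291), np.int64(307), np.float64(299.0))
160 (np.int64(302), np.int64(315), np.float64(308.5))
164 (np.int64(302), np.int64(306), np.float64(304.0))
168 (np.int64(301), np.int64(321), np.float64(311.0))
172 (np.int64(295), np.int64(307), np.float64(301.0))
176 (np.int64(288), np.int64(321), np.float64(304.5))
180 (np.int64(288), np.int64(309), np.float64(298.5))
184 (np.int64(288), np.int64(310), np.float64(299.0))
188 (np.int64(288), np.int64(311), np.float64(299.5))
192 (np.int64(288), np.int64(310), np.float64(299.0))
196 (np.int64(288), np.int64(321), np.float64(304.5))
200 (np.int64(288), np.int64(321), np.float64(304.5))
204 (np.int64(291), np.int64(321), np.float64(306.0))
208 (np.int64(306), np.int64(321), np.float64(313.5))
212 (np.int64(305), np.int64(321), np.float64(313.0))
```

View pics/d5.png

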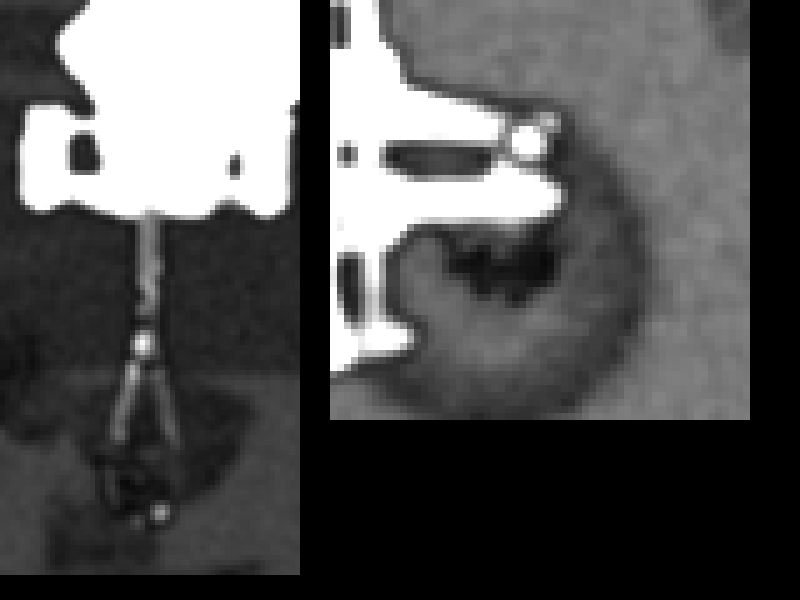

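```bash
cat > v.py <<'E'
from h import *
from n_up import up
p,o=up((491,-196),305,-90)
st=ctrl.move_linear(p,o,v=60,until_force=5); print(st,ctrl.read_t())
ctrl.pause(0.5)
ps={c:ctrl.read_camera(c) for c in ("side","wrist","top")}
q=ctrl.read_ee_pos();Rm=R.from_rotvec(ctrl.read_orientation()).as_matrix()
g=q-18.7*Rm[:,0]; print("grasp pt",g,ctrl.read_contact_force(),ctrl.read_opening(),ctrl.read_qvel().round(4))
for c,p_ in ps.items():
    ms=[proj(p_,g+[0,0,k]) for k in (45,-75,-271)]; print(c,np.round(ms,1).tolist())
    for n in ("whisk_grip","whisk_tip","mixing_bowl"):
        for d in ctrl.place_of(p_,n): print("  ",n,np.round(d["centre"],1),round(d["confidence"],2))
    save(p_,c[0]+"6")
import pickle;pickle.dump(ps,open("p6.pkl","wb"))
E
python3 v.py; sed -i 's/(275,120,60,120)/(270,140,60,115)/' x.py; python3 x.py p6.pkl z6; sed -i 's/(275,100,60,115),0,5/(270,140,65,115),0,5/' y.py;python3 y.py p6.pkl d6 >/dev/null
```

```text
False 18.4667
grasp pt [ 491.00659354 -195.99030317  304.98467468] [ 0.16073588  0.00541957 -0.37725644] 20.287733629703997 [-0.0011  0.0004 -0.0002  0.0008 -0.0019 -0.0001  0.0008]
side [[303.3, 155.8], [302.2, 186.6], [300.5, 233.3]]
   whisk_grip [308.  167.6] 0.73
   whisk_tip [300.9 231.4] 0.46
   mixing_bowl [304.  194.9] 0.84
   mixing_bowl [315.5 263.8] 0.33
wrist [[275.4, 390.1], [275.3, 117.1], [275.0, -168.5]]
   whisk_grip [274.6 288.3] 0.73
   mixing_bowl [260.2  99.2] 0.64
top [[314.3, 222.2], [312.9, 227.9], [310.9, 235.5]]
   whisk_grip [314.1 227.9] 0.42
   whisk_tip [311.5 232.7] 0.57
   mixing_bowl [434.8 240.5] 0.69
   mixing_bowl [260.5 258.2] 0.62
   mixing_bowl [307.8 233.6] 0.56
side 17
top 19
```

View pics/z6.png

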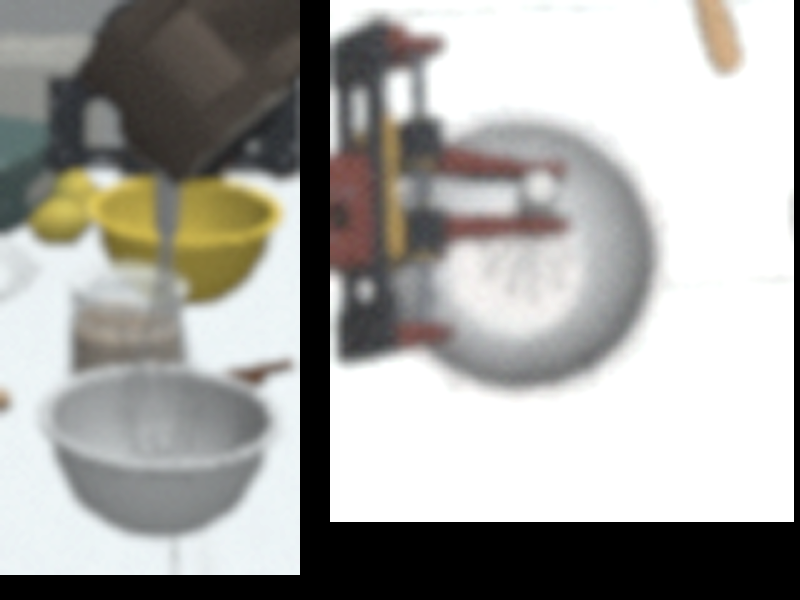

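View pics/d6.png

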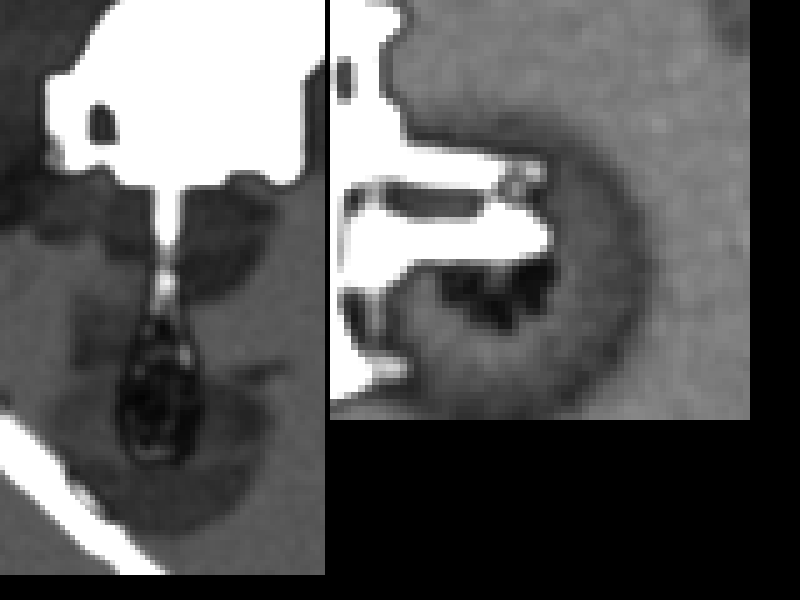

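View pics/w6.png

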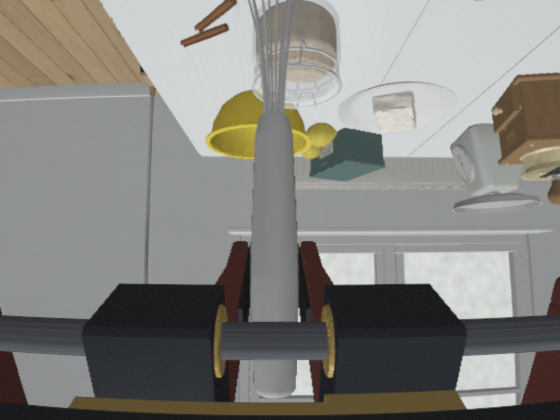

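View pics/s6.png

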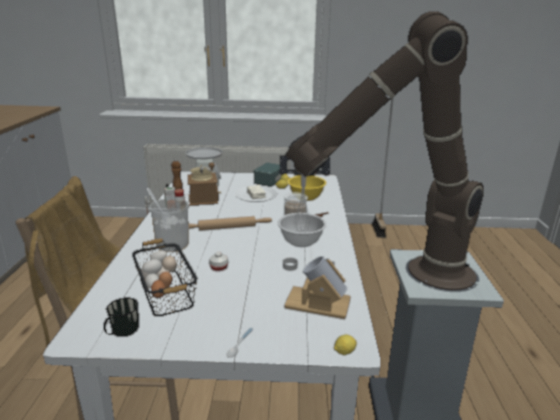

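```bash
python3 - <<'E'
from station import ctrl
print(ctrl.read_t(),ctrl.read_opening(),ctrl.read_contact_force()); ctrl.job_done()
E
```

```text
19.5667 20.329812764449606 [-0.40938114  0.03124131 -0.88878402]
the job is handed in; nothing more can be done
```

I drew the whisk out of its stand, turned it upright and lowered it into the white-outside mixing bowl. I handed it in at 19.6 s, with the gripper still holding it there.

**Last checks**
- **Depth:** going by the arm's position, the wire tip is about 34 mm above the table. That is about 52 mm below the rim and 30 mm above the bowl's floor.
- **Contact and grip:** the outside force was under 1 N, so nothing was touching. The grip was steady at 20.3 mm and the whisk had not slipped in the wrist view.
- **Uprightness:** the handle and wires were vertical to within about 1–2° in all three views.
- **Position in the bowl:** in the top view the tip was within a few mm of the bowl's centre, and in the side view it was centred left to right.
- **Other things:** they looked unmoved in the side view.

**Where the views disagreed**
- **Bowl's y position:** the side view put it 15–20 mm nearer its own camera than the top and wrist views did. I trusted those two, which agreed within a few mm, so the whisk could be up to about that far off-centre in y.
- **Top camera:** it showed a steady offset of about 2 pixels against the arm's own readings. I allowed for this.

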